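Find the hidden catch of the spare-battery box

ROBOT

A 6-joint arm with a two-finger parallel gripper is mounted at the origin on the work surface. World frame = base frame: x ahead of the robot, y to its left, z up, the work surface at z = 0. Lengths are in m, angles in rad, forces in N, time in s.
With the tool pointing down it reaches from about 0.375 to 0.975 m from the base axis. Payload 3.8 kg.
Tool frame: the origin (TCP) lies at the very end of the fingers, on their centre line; the grasp point (between the pads) lies 19 mm behind it; z points along the fingers, y is the direction in which the jaws open and shut (so a half turn about z gives the same grasp; the last joint's range is limited). The gripper opens to 85 mm and grips with 20 to 120 N. Pads are 22 mm wide; open, the fingers measure 114 mm over their backs; the gripper's body (76 mm by 85 mm) begins 54 mm behind the grasp point. The pads swing forward as they close: fully open they stand 13 mm farther back than shut.
Start: joints at [-1.146, 0.264, 1.604, -0, 1.274, -0.037], TCP at [0.301, -0.604, 0.231] pointing down, gripper open.
Joint ranges: [-2.63, 2.63], [-0.94, 2.18], [0.31, 2.57], [-1.31, 4.45], [0, 2.66], [-2.55, 2.55]. Speed limits (rad/s): [2.57, 2.57, 3.14, 3.14, 3.14, 3.14].

INTERFACE

Orientations are given as a rotation vector (axis times angle).
In Python, from workcell import status, read_camera, camera_info, order gives the robot as it stands.
- The arm moves only by the tool move_arm, never from a script. Its argument "deltas" is a list of rows, each a list of 3 entries, a list of its own where there are three numbers: the turn, a rotation vector about the world's x, y, z as a fraction of full scale, then the shift along the world's x, y, z as a fraction of full scale, then the closure, from -1 (fully open) to 1 (shut), so that 0 is half open. A call has 1 to 20 rows; each row is the pose to reach, as a shift and turn from the pose commanded when the call began; what a row does not reach only later rows make up. Full scale, the value 1, is 0.1 m for a shift and pi/2 rad for a turn. A row lasts 1/8 s, in which the tool goes at most 62.5 mm and 10.7 degrees, less where a joint would pass 70% of its speed; a pose out of reach is approached as far as the arm can. A call with a number of a shift or a turn outside -1 to 1 is refused whole. A call with a gripper value outside its range is refused whole. The fingers move at their own pace and stop on an object; "grip_force" is the grip in N (left out, the last holds). Time passes only in rows, so rows that repeat a pose let the fingers close. It gives the time, the measured TCP pose, the force and the opening at its end, in the units of the state.
- status.read_state(): the state, without advancing time (a new reading comes with each control period).
- read_camera(name): name is "side" or "top"; returns (picture, depth): 480x640x3 uint8, red, green, blue; 480x640 float32, m along the optical axis (not along the pixel's ray), 0 where there is no reading.
- camera_info(name): a dict with "K" (3x3 intrinsics, pixels), "D" ([k1, k2, p1, p2, k3] as OpenCV has them; the pictures are not rectified), "R" (3x3) and "t" (3): a world point X has camera coordinates R X + t. Camera axes: x right, y down, z forward; pixel columns grow to the right and rows downward; lengths in m; the calibration is good to about 2 mm. A picture is of the moment at which its call begins. camera_info takes no time and is no camera call.
- order.finish_job(): hands the job in, once; it reports no verdict.
The state is a dict: "time": time; "q": joint angles; "joint_vel": joint speeds; "joint_torque": joint torques, N m; "tool_pos": TCP position; "tcp_rot": TCP orientation; "wrist_force": force on the tool from outside, world axes, zero at the start; "torque": the same for the moment, N m; "width": opening from 0.0 (shut) to 1.0 (fully open).
Only numpy, scipy, OpenCV 4.12 (cv2) and the standard library are available. Lean on these libraries where they do the work, as an engineer would, in place of code of your own. Each camera call takes 0.05 s, during which the arm holds its last target. There are 200 camera calls.

TASK

The grey box bolted to the dispatcher's desk keeps spare radio batteries in a sprung tray, and one of the six identical flush plates in its flat top is really the catch that lets the tray go. Feel over the plates with a fingertip until you find the one that gives, press it right in so that the tray springs out of the front fully, then let the catch come back up. Do not pull or touch the tray, and leave the radios, pen cup and mouse standing where they are.

Things in the scene. Friction and masses are not known exactly. Their poses are not given: they have to be found in the camera images.
- unit: Spare-battery box, grey steel, fixed to the desk: 180 mm along its x, 230 mm along its y, 100 mm high. Origin at the centre of its underside, on the desk; z up; its front (where the tray comes out) faces its -x, which points away from the robot, up to 26 degrees askew. The six openings are 50 mm squares with 16 mm webs between them. Four flat screwed ears stand out 20 mm at its sides.
- panel (a point): Centre of the box's flat top face, 100 mm above the desk; axes as the box. Six grey plates 47 mm square fill openings centred at x = -33 or +33 mm and y = -66, 0 or +66 mm from here, their faces 1.5 mm below the top. Five are rigid; one, which may be any and looks like the rest, is the catch and sinks when pressed.
- catch (a joint): How far the catch plate is pressed straight down, in m: 0 at rest, 0.008 at its stop. A spring returns it: about 1.5 N starts it, 4 to 5 N takes it to 5 mm, where the tray is let go, and under 6.5 N brings it to the stop. It comes back to 0 by itself when let go.
- tray (a joint): How far the sprung battery tray stands out of the box, in m: 0 shut (at the start, up to 1 mm of play), 0.05 fully out. Once the catch is pressed 5 mm or more the tray slides out by itself, in about half a second, along the box's -x, and stays out. Its grey front is 214 mm wide, from 8 to 64 mm above the desk.
- radio_a: Bystander: black handheld radio standing upright, 34 x 56 x 100 mm with a stub aerial to 155 mm. Origin at the centre of its foot, z up.
- radio_b: Bystander: a second radio of the same kind. Origin at the centre of its foot, z up.
- pen_cup: Bystander: dark steel pen cup, 76 mm in diameter and 95 mm high, pens up to 140 mm. Origin at the centre of its foot, z up.
- mouse: Bystander: black computer mouse lying on the desk, 105 x 62 x 30 mm. Origin at the centre of its underside, z up.

How it is judged:
On the way, in this order (a step that is already met when the one before it is completed fails the run):
1. the catch is pressed at least 4 mm (value of joint catch above 0.004 m).
2. the tray springs out at least 40 mm (value of joint tray above 0.04 m), for 0.1 s.
At the end, for the whole second after the job is handed in: The tray stands at least 40 mm out of the box and is still, the catch has come back up to within 2 mm of rest, and the two radios, pen cup and mouse stand upright within 20 mm of where they were (value of joint tray above 0.04 m and velocity of joint tray between -0.01 and 0.01 m/s and value of joint catch below 0.002 m and distance of each of radio_a, radio_b, pen_cup, mouse from where it was at the start of the episode below 0.02 m and angle between each of radio_a, radio_b, pen_cup, mouse's own z axis and vertical below 0.2 rad); the robot touches nothing.
It fails at once if the tray is pulled or pushed by the robot (contact force between any of the fingers, the arm and tray above 2 N).
It fails at once if a bystander is knocked, carried or lifted (distance of any of radio_a, radio_b, pen_cup, mouse from where it was at the start of the episode above 0.03 m).
It also fails if it takes over 58 s, if anything falls off the work surface, if the arm or the gripper's body presses on something with over 40 N, if the wrist force passes 120 N, or if a joint passes its speed limit or range.

## Working session

There is one attempt and no reset: what is moved stays moved. The work goes in short steps, Python scripts to look and compute and a tool call to move; the robot and the scene stay as the last step left them, time stands still between calls to the robot, and variables do not carry over. Pictures are saved under pics/ and viewed, about 8 in all and at most 12, crops included, and the job is handed in when it is done.

Besides the shell and the picture viewer there is one more tool, called after ">>>" as name([rows], argument=value, ...), one row to a line, values as JSON. move_arm: Moves the arm, as the interface text tells. Its arguments: {"type":"object","properties":{"deltas":{"type":"array","items":{"type":"array"}},"grip_force":{"type":"number"}},"required":["deltas"]}

```bash
mkdir -p pics; cat > h.py <<'E'
import numpy as np,cv2
from workcell import status,read_camera,camera_info,order
def cloud(n,d):
    c=camera_info(n);K=np.array(c["K"]);D=np.array(c["D"]);R=np.array(c["R"]);t=np.array(c["t"])
    v,u=np.mgrid[0:480,0:640]
    p=cv2.undistortPoints(np.stack([u,v],-1).reshape(-1,1,2).astype(float),K,D).reshape(480,640,2)
    X=np.dstack([p[...,0]*d,p[...,1]*d,d])
    return (X-t)@R
E
python3 - <<'E'
from h import *
for n in("top","side"):
    p,d=read_camera(n);cv2.imwrite(f"pics/{n}0.png",p[...,::-1]);X=cloud(n,d);np.save(n+"0.npy",X)
    m=(d>0)&(abs(X[...,2]-.1)<.006)
    q=X[m];print(n,m.sum(),q.min(0),q.max(0),np.median(q,0))
    c=camera_info(n);print(-np.array(c["R"]).T@c["t"])
print(status.read_state())
E
```

```text
top 12742 [ 0.4308494  -0.31390307  0.09400722] [0.67755511 0.18791259 0.10594203] [ 0.54624921 -0.06814195  0.09996002]
[0.4172339  0.04501698 0.96728656]
side 7827 [-0.05393141 -0.99425086  0.09400222] [1.30680527 0.19122624 0.10599949] [ 0.55445915 -0.05447078  0.09837997]
[0.4184146  0.81321771 0.94454499]
{'time': 0.1, 'q': array([-1.14589453e+00,  2.64686613e-01,  1.60526580e+00,  1.78754940e-05,
        1.27372289e+00, -3.69478046e-02]), 'joint_vel': array([ 0.0002252 , -0.00233384, -0.00368325, -0.00073694, -0.00032075,
       -0.00104702]), 'joint_torque': array([ 1.22139489e-03, -5.16708219e+01, -3.68588340e+01, -1.22809124e-04,
        6.34480952e-03,  1.30724845e-05]), 'tool_pos': array([ 0.30047686, -0.60367145,  0.23006529]), 'tcp_rot': array([-3.05620881e+00, -7.18564528e-01,  6.03877512e-04]), 'wrist_force': array([-0.36442885,  0.18289718,  0.03121903]), 'torque': array([-0.03964647, -0.01545774,  0.04807999]), 'width': 0.9995614429783589}
```

View pics/top0.png

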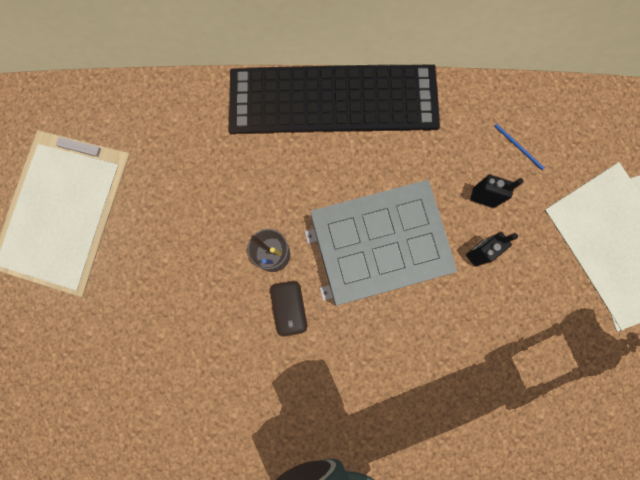

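View pics/side0.png

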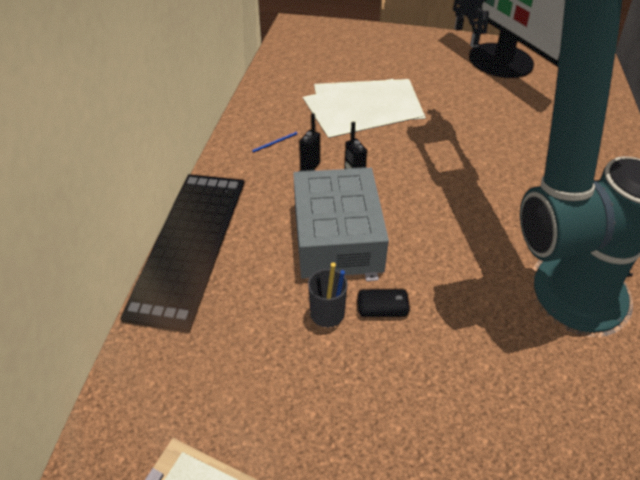

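The top view shows the box at about (383, 242), with its six plates at (344,233), (378,224), (412,214), (354,267), (388,258) and (423,248). The cup (268,250) and mouse (289,308) are on its left, and the radios (492,190) and (490,248) are on its right. The side view agrees.

```bash
python3 - <<'E'
from h import *
for n in("top","side"):
    X=np.load(n+"0.npy");m=(abs(X[...,2]-.0995)<.005)&(X[...,0]>.4)&(X[...,0]<.72)&(X[...,1]>-.25)&(X[...,1]<.12)
    k,l,s,_=cv2.connectedComponentsWithStats(cv2.morphologyEx(m.astype(np.uint8),cv2.MORPH_OPEN,np.ones((5,5))))
    i=1+np.argmax(s[1:,4]);q=X[l==i];r=cv2.minAreaRect(q[:,:2].astype(np.float32));print(n,r,np.median(q[:,2]))
    for uv in[(344,233),(378,224),(412,214),(354,267),(388,258),(423,248)] if n=="top" else []:print(uv,X[uv[1],uv[0]].round(4))
    if n=="top":
        for nm,(u,v) in dict(cup=(268,250),ra=(492,190),rb=(490,248)).items():
            w=X[v-30:v+30,u-30:u+30].reshape(-1,3);w=w[(w[:,2]>.05)&((w[:,1]<-.2) | (nm=='cup'))];print(nm,w.min(0),w.max(0))
E
```

```text
top ((0.5477377772331238, -0.06312680244445801), (0.18144312500953674, 0.23052679002285004), 15.857903480529785) 0.09998458863249743
(344, 233) [0.5608 0.0087 0.0991]
(378, 224) [ 0.578  -0.0539  0.1008]
(412, 214) [ 0.5979 -0.1177  0.0987]
(354, 267) [ 0.4982 -0.0097  0.0995]
(388, 258) [ 0.5155 -0.0722  0.0973]
(423, 248) [ 0.5343 -0.1369  0.0988]
cup [0.4172339  0.04501698 0.05017352] [0.56943394 0.18826667 0.96728656]
ra [ 0.63120795 -0.31390307  0.05008287] [ 0.67804441 -0.25633123  0.15749895]
rb [ 0.50942681 -0.30342475  0.05014326] [ 0.56777642 -0.2423697   0.15828812]
side ((0.5481244325637817, -0.06033788621425629), (0.18097490072250366, 0.23434565961360931), 15.855904579162598) 0.0986095223932282
```

>>> move_arm([
  [[0, 0, -0.06], [0.23, 0.47, 0], 1],
  [[0, 0, -0.118], [0.47, 0.94, 0], 1],
  [[0, 0, -0.118], [0.47, 0.94, 0], 1],
], grip_force=40)

```text
time: 0.48
tool_pos: [0.3489, -0.5071, 0.2306]
tcp_rot: [-3.109, -0.438, 0.0]
wrist_force: [0.5, -0.4, -0.2]
width: 0.376
```

>>> move_arm([
  [[0, 0, 0], [0.23, 0.47, 0], 1],
  [[0, 0, 0], [0.47, 0.94, 0], 1],
  [[0, 0, 0], [0.47, 0.94, 0], 1],
])

```text
time: 0.85
tool_pos: [0.3957, -0.4142, 0.231]
tcp_rot: [-3.11, -0.439, 0.0]
wrist_force: [0.1, -1.1, -0.2]
width: 0.005
```

>>> move_arm([
  [[0, 0, 0], [0.23, 0.47, 0], 1],
  [[0, 0, 0], [0.47, 0.94, 0], 1],
  [[0, 0, 0], [0.47, 0.94, 0], 1],
])

```text
time: 1.23
tool_pos: [0.4426, -0.321, 0.2311]
tcp_rot: [-3.111, -0.438, 0.0]
wrist_force: [-0.2, -0.3, 0.0]
width: 0.001
```

>>> move_arm([
  [[0, 0, 0], [0.23, 0.47, 0], 1],
  [[0, 0, 0], [0.47, 0.94, 0], 1],
  [[0, 0, 0], [0.47, 0.94, 0], 1],
])

```text
time: 1.6
tool_pos: [0.4897, -0.2276, 0.2312]
tcp_rot: [3.111, 0.438, 0.0]
wrist_force: [-0.6, -0.4, -0.9]
width: 0.002
```

>>> move_arm([
  [[0, 0, 0], [0.23, 0.47, 0], 1],
  [[0, 0, 0], [0.46, 0.93, 0], 1],
  [[0, 0, 0], [0.46, 0.93, 0], 1],
  [[0, 0, 0], [0.46, 0.93, -0.5], 1],
  [[0, 0, 0], [0.46, 0.93, -1], 1],
  [[0, 0, 0], [0.46, 0.93, -1], 1],
  [[0, 0, 0], [0.46, 0.93, -1], 1],
])

```text
time: 2.48
tool_pos: [0.5355, -0.1371, 0.1327]
tcp_rot: [3.111, 0.431, 0.002]
wrist_force: [0.0, -0.4, 0.4]
width: -0.001
```

>>> move_arm([
  [[0, 0, 0], [0, 0, -0.15], 1],
  [[0, 0, 0], [0, 0, -0.27], 1],
  [[0, 0, 0], [0, 0, -0.3], 1],
  [[0, 0, 0], [0, 0, -0.31], 1],
  [[0, 0, 0], [0, 0, -0.31], 1],
])

```text
time: 3.1
tool_pos: [0.5349, -0.1352, 0.1005]
tcp_rot: [3.111, 0.433, 0.0]
wrist_force: [0.0, -0.3, -0.6]
width: 0.001
```

```bash
python3 - <<'E'
from h import *
for n in("side",):
    p,d=read_camera(n);cv2.imwrite(f"pics/{n}1.png",cv2.resize(p[130:300,240:440,::-1],None,fx=3,fy=3))
E
```

```text
(no output)
```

View pics/side1.png

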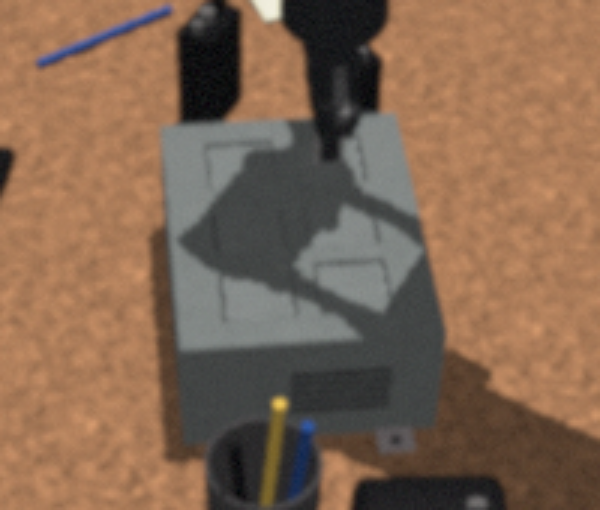

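The fingertip at (330,158) stands just above the near-right plate, clear of the radios. Next I'll feel downward.

>>> move_arm([
  [[0, 0, 0], [0, 0, -0.01], 1],
  [[0, 0, 0], [0, 0, -0.02], 1],
  [[0, 0, 0], [0, 0, -0.02], 1],
])

```text
time: 3.52
tool_pos: [0.5349, -0.1353, 0.0986]
tcp_rot: [3.112, 0.433, 0.001]
wrist_force: [-0.2, -0.3, 1.7]
width: 0.003
```

>>> move_arm([
  [[0, 0, 0], [0, 0, -0.01], 1],
  [[0, 0, 0], [0, 0, -0.01], 1],
])

```text
time: 3.78
tool_pos: [0.5349, -0.1353, 0.0985]
tcp_rot: [3.112, 0.433, 0.0]
wrist_force: [-3.5, 1.5, 7.7]
width: 0.003
```

>>> move_arm([
  [[0, 0, 0], [0, 0, -0.01], 1],
  [[0, 0, 0], [0, 0, -0.01], 1],
])

```text
time: 4.03
tool_pos: [0.535, -0.1354, 0.0985]
tcp_rot: [3.112, 0.433, 0.001]
wrist_force: [-5.7, 2.0, 12.6]
width: -0.002
```

The near-right plate is rigid. The next is near-centre.

>>> move_arm([
  [[0, 0, 0], [0, 0, 0.15], 1],
  [[0, 0, 0], [-0.09, 0.32, 0.2], 1],
  [[0, 0, 0], [-0.18, 0.635, 0.2], 1],
  [[0, 0, 0], [-0.18, 0.635, 0.1], 1],
  [[0, 0, 0], [-0.18, 0.635, 0.04], 1],
  [[0, 0, 0], [-0.18, 0.635, 0.02], 1],
  [[0, 0, 0], [-0.18, 0.635, 0.0], 1],
  [[0, 0, 0], [-0.18, 0.635, 0.0], 1],
])

```text
time: 5.03
tool_pos: [0.5165, -0.0723, 0.0985]
tcp_rot: [-3.111, -0.431, 0.003]
wrist_force: [-8.8, 4.1, 18.1]
width: -0.002
```

Rigid. Near-left is next.

>>> move_arm([
  [[0, 0, 0], [0, 0, 0.15], 1],
  [[0, 0, 0], [-0.09, 0.32, 0.2], 1],
  [[0, 0, 0], [-0.18, 0.635, 0.2], 1],
  [[0, 0, 0], [-0.18, 0.635, 0.1], 1],
  [[0, 0, 0], [-0.18, 0.635, 0.04], 1],
  [[0, 0, 0], [-0.18, 0.635, 0.02], 1],
  [[0, 0, 0], [-0.18, 0.635, 0.0], 1],
  [[0, 0, 0], [-0.18, 0.635, 0.0], 1],
])

```text
time: 6.02
tool_pos: [0.4986, -0.0091, 0.0985]
tcp_rot: [-3.111, -0.431, 0.003]
wrist_force: [-9.0, 1.8, 18.4]
width: -0.004
```

Rigid. Far-left is next (shift +0.063, +0.018).

>>> move_arm([
  [[0, 0, 0], [0, 0, 0.15], 1],
  [[0, 0, 0], [0.32, 0.09, 0.2], 1],
  [[0, 0, 0], [0.635, 0.18, 0.2], 1],
  [[0, 0, 0], [0.635, 0.18, 0.1], 1],
  [[0, 0, 0], [0.635, 0.18, 0.04], 1],
  [[0, 0, 0], [0.635, 0.18, 0.02], 1],
  [[0, 0, 0], [0.635, 0.18, 0.0], 1],
  [[0, 0, 0], [0.635, 0.18, 0.0], 1],
])

```text
time: 7.02
tool_pos: [0.5613, 0.0091, 0.0985]
tcp_rot: [3.112, 0.432, -0.001]
wrist_force: [-6.2, 0.6, 15.6]
width: 0.004
```

Rigid. Far-centre is next.

>>> move_arm([
  [[0, 0, 0], [0, 0, 0.15], 1],
  [[0, 0, 0], [0.09, -0.32, 0.2], 1],
  [[0, 0, 0], [0.18, -0.635, 0.2], 1],
  [[0, 0, 0], [0.18, -0.635, 0.1], 1],
  [[0, 0, 0], [0.18, -0.635, 0.04], 1],
  [[0, 0, 0], [0.18, -0.635, 0.02], 1],
  [[0, 0, 0], [0.18, -0.635, 0.0], 1],
  [[0, 0, 0], [0.18, -0.635, 0.0], 1],
])

```text
time: 8.02
tool_pos: [0.5802, -0.0531, 0.0962]
tcp_rot: [-3.111, -0.434, -0.0]
wrist_force: [0.1, -0.4, 0.4]
width: -0.002
```

It gives here, although the force reads low. I'll press deeper in steps.

>>> move_arm([
  [[0, 0, 0], [0, 0, -0.01], 1],
  [[0, 0, 0], [0, 0, -0.02], 1],
  [[0, 0, 0], [0, 0, -0.02], 1],
])

```text
time: 8.4
tool_pos: [0.5805, -0.0532, 0.0946]
tcp_rot: [-3.111, -0.433, -0.001]
wrist_force: [-2.3, 2.2, 4.6]
width: -0.003
```

>>> move_arm([
  [[0, 0, 0], [0, 0, -0.01], 1],
  [[0, 0, 0], [0, 0, -0.02], 1],
  [[0, 0, 0], [0, 0, -0.02], 1],
])

```text
time: 8.78
tool_pos: [0.5806, -0.0536, 0.0923]
tcp_rot: [-3.111, -0.433, -0.001]
wrist_force: [-0.1, 2.9, 4.1]
width: 0.003
```

>>> move_arm([
  [[0, 0, 0], [0, 0, -0.01], 1],
  [[0, 0, 0], [0, 0, -0.02], 1],
  [[0, 0, 0], [0, 0, -0.025], 1],
  [[0, 0, 0], [0, 0, -0.025], 1],
  [[0, 0, 0], [0, 0, -0.025], 1],
  [[0, 0, 0], [0, 0, -0.025], 1],
  [[0, 0, 0], [0, 0, -0.025], 1],
])

```text
time: 9.65
tool_pos: [0.5806, -0.0537, 0.0905]
tcp_rot: [-3.112, -0.433, -0.001]
wrist_force: [-2.2, 4.3, 7.4]
width: -0.002
```

```bash
python3 - <<'E'
from h import *
print(status.read_state()["wrist_force"])
p,d=read_camera("top");cv2.imwrite("pics/top1.png",cv2.resize(p[150:330,240:540,::-1],None,fx=2.5,fy=2.5))
E
```

```text
[-2.23877803  4.2863627   7.3940508 ]
```

View pics/top1.png

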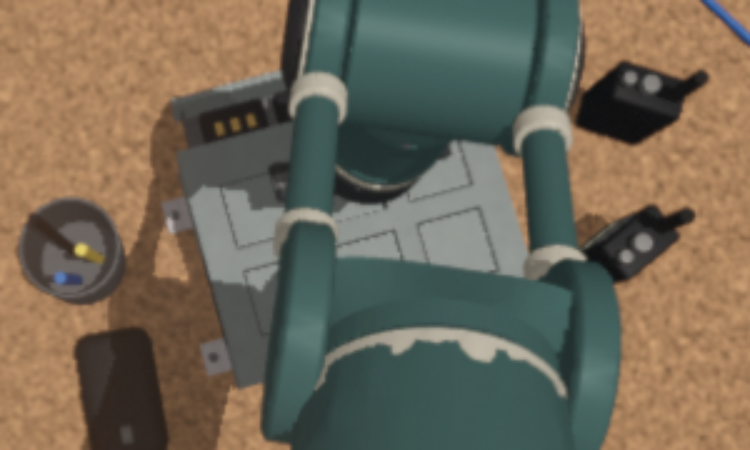

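The tray is out at the upper left, around (230,110), and its batteries are visible. The bystanders are unmoved. I'll lift off straight up, which brings the catch back.

>>> move_arm([
  [[0, 0, 0], [0, 0, 0.1], 1],
  [[0, 0, 0], [0, 0, 0.3], 1],
  [[0, 0, 0], [0, 0, 0.6], 1],
  [[0, 0, 0], [0, 0, 1], 1],
  [[0, 0, 0], [0, 0, 1], 1],
])

```text
time: 10.32
tool_pos: [0.5832, -0.0548, 0.1951]
tcp_rot: [3.108, 0.432, 0.013]
wrist_force: [0.6, -0.8, 0.6]
width: -0.001
```

>>> move_arm([
  [[0, 0, 0], [-0.3, 0, 0.3], 1],
  [[0, 0, 0], [-0.7, 0, 0.6], 1],
  [[0, 0, 0], [-1, 0, 0.6], 1],
  [[0, 0, 0], [-1, 0, 0.6], 1],
  [[0, 0, 0], [-1, 0, 0.6], 1],
  [[0, 0, 0], [-1, 0, 0.6], 1],
])

```text
time: 11.08
tool_pos: [0.4808, -0.0539, 0.2492]
tcp_rot: [-3.111, -0.433, 0.001]
wrist_force: [0.7, 0.4, 0.4]
width: -0.007
```

```bash
python3 - <<'E'
from h import *
p,d=read_camera("side");cv2.imwrite("pics/side2.png",cv2.resize(p[100:340,220:440,::-1],None,fx=2.5,fy=2.5));X=cloud("side",d)
X0=np.load("side0.npy")
c=np.array([.548,-.062]);e=np.array([.962,.274]);f=np.array([-.274,.962])
for Y,n in((X0,"before"),(X,"after")):
    a=(Y[...,:2]-c)@e;b=(Y[...,:2]-c)@f
    m=(abs(a-.033)<.018)&(abs(b)<.018)&(abs(Y[...,2]-.1)<.03);k=(abs(b)<.1)&(a>0)&(a<.2)&(Y[...,2]>.02)&(Y[...,2]<.066)
    print(n,"catch z",np.median(Y[m][:,2]),m.sum(),"tray front a",a[k].max() if k.any() else None,k.sum())
print(status.read_state()["wrist_force"],status.read_state()["tool_pos"])
E
```

```text
before catch z 0.09812404284472243 192 tray front a 0.09160506338824079 64
after catch z 0.09773975464655744 191 tray front a 0.14135604471394847 1403
[0.07001018 0.4253332  0.23160438] [ 0.48074832 -0.05383948  0.24920663]
```

View pics/side2.png

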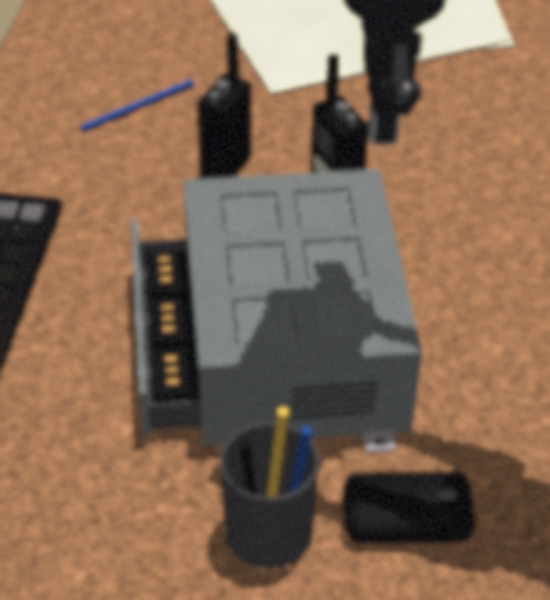

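The tray is out on the left, around x 140–195 px. The catch plate at (258,263) is flush again, and the radios, cup and mouse are all standing.

```bash
python3 -c "
from h import *
print(order.finish_job())"
```

```text
the job is handed in; nothing more can be done
None
```

The tray is open and the job is handed in, at about 11 s of the 58 s allowed.

- **Finding the catch:** I pressed the plates with the closed fingertips. The three near plates and the far-left one were rigid, stopping at z ≈ 98.5 mm. The far-centre plate gave way, so I never tested the far-right one.
- **Pressing it:** I pushed the far-centre plate 8 mm down to its stop with about 7 N, held it until the tray sprang out, then lifted straight off.

**Last checks (camera and wrist force):**
- **Tray:** its front moved from about 92 to 141 mm from the box centre, so it stands about 50 mm out.
- **Catch:** its face measured 97.7 mm, against 98.1 mm before, so it is back up.
- **Bystanders:** the radios, pen cup and mouse looked upright and in place. I judged this by eye and did not measure their positions again.
- **Robot:** the arm is clear of everything, with wrist force under 0.5 N.

One reading disagreed. On first contact with the catch the force read only 0.4 N at about 2.3 mm depth, where more than 1.5 N was expected. Later readings of 4 to 7 N fitted the description.

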